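Set the stop dial to its mark and confirm

ROBOT

A 7-joint arm with a two-finger parallel gripper is mounted at the origin on a cart in front of the work surface, level with it; the furniture and walls round the work are solid. World frame = base frame: x ahead of the robot, y to its left, z up, the work surface at z = 0. Lengths are in mm, angles in rad, forces in N, time in s.
With the tool pointing down it reaches from about 400 to 850 mm from the base axis. Payload 4.4 kg.
Tool frame: the origin (TCP) lies midway between the tips of the shut fingers; the grasp point (between the pads) lies 19 mm behind it; z points along the fingers, y is the direction in which the jaws open and shut (so a half turn about z gives the same grasp; the last joint's range is limited). The gripper opens to 94 mm and grips with 3 to 60 N. Pads are 16 mm wide; open, the fingers measure 119 mm over their backs; the gripper's body (75 mm by 177 mm) begins 78 mm behind the grasp point.
Start: joints at [1.135, 0.628, 0.038, 1.517, -0.027, 0.996, -0.02], TCP at [234.958, -606.063, 205.478] pointing down, gripper open.
Joint ranges: [-3.06, 3.06], [-0.37, 2.12], [-1.25, 1.32], [0.18, 2.47], [-1.1, 4.24], [0.23, 1.98], [-2.94, 2.94]. Speed limits (rad/s): [2.57, 2.57, 3.14, 3.14, 3.14, 3.14, 3.14].

INTERFACE

Orientations are given as a unit quaternion [x, y, z, w].
In Python, from cell import arm gives the robot as it stands. The module is installed in compiled form; this text tells all that it offers. Calls block until the motion is done:
- arm.goto(position, orientation): joint-space move of the TCP to a pose.
- arm.servo_line(position, attitude=None, v=150): straight line of the TCP; attitude=None keeps the orientation; v is the mean speed in mm/s.
- arm.move_joints(angles): joint-space move.
- arm.ungrasp() and arm.clamp(strength=None): open the fingers fully, or close them until they stop; strength is the grip in N (None keeps the last).
- arm.pause(seconds).
- arm.inverse_kinematics(position, orientation): joint angles nearest the present ones, or None.
- arm.capture(name): name is "scene" or "top"; returns the picture (400x640x3 uint8, red, green, blue); there is no depth.
- arm.camera_params(name): a dict with "mtx" (3x3 intrinsics, pixels), "R" (3x3) and "t" (3): a world point X has camera coordinates R X + t. Camera axes: x right, y down, z forward; pixel columns grow to the right and rows downward; lengths in mm; the calibration is good to about 2 mm. A picture is of the moment at which its call begins. camera_params takes no time and is no camera call.
A pose or a line that the arm cannot do raises arm.Unreachable and nothing moves.
- arm.hand_in(): hands the job in, once; it reports no verdict.
Readings, each from a call of its own:
- arm.current_time(): time.
- arm.current_joint_pos(): joint angles.
- arm.current_dq(): joint speeds.
- arm.current_joint_efforts(): joint torques, N m.
- arm.current_position(): TCP position.
- arm.current_orientation(): TCP orientation.
- arm.current_contact_force(): force on the tool from outside, world axes, zero at the start.
- arm.current_wrist_torque(): the same for the moment, N m.
- arm.current_opening(): finger opening in mm.
Only numpy, scipy, OpenCV 4.12 (cv2) and the standard library are available. Lean on these libraries where they do the work, as an engineer would, in place of code of your own. Each camera call takes 0.05 s, during which the arm holds its last target.

TASK

Turn the black three-lobed dial by pushing with the fingertips until the tip of its pointer lines up with the long scale line that has the triangle at its outer end. Only when it is set, press the round button on the small grey box right down and let it come back up. Nothing is to be picked up: leave the dial on the line and the loose parts around it where they lie.

Things in the scene. Friction and masses are not known exactly. Their poses are not given: they have to be found in the camera images.
- dial_centre (a point): Centre of the dial on its upright axis, at the height of the lobe tops, 62 mm above the worktop. The dial is black, 134 mm across, with three broad lobes (each 86 mm wide at the rim, too broad to take hold of) and three finger slots between them. A steel cap 34 mm wide on the axis stands 1.5 mm higher.
- dial_unit: Fixed unit that carries the dial: a square plate 190 x 190 x 10 mm under a round grey pedestal; on it, round the dial, lies a flat fixed aluminium scale ring, 208 mm outer diameter, top 34 mm above the worktop. Origin: centre of its underside, below the dial's axis; z up.
- pointer_tip (a point): Tip of the dial's black pointer, a flat tapered tongue 3 mm thick that sticks out under the middle of one lobe over the scale ring; the tip is 80 mm from the dial's axis and 37 mm above the worktop. It turns with the dial.
- target_line (a point): Inner end of the target scale line, on top of the fixed scale ring, 80 mm from the dial's axis, 34 mm above the worktop. It is the only long line (3 mm wide, 16 mm long), with a black triangle 16 mm wide at its outer end; the 35 others, every 10 degrees, are thin and 8 mm long. At the start it lies 0.4 to 2.3 rad clockwise (from above) of the pointer.
- dial (a joint): Angle of the dial in rad, growing counter-clockwise seen from above; it has no stop or detent in the needed range, turns against a constant friction of 0.12 N m (about 2.5 N at a slot flank) and stays where it is left.
- confirm (a joint): Travel of the button in m: 0 is up, 0.006 is right down (about 5 N); it springs back when let go.
- confirm_top (a point): Centre of the top of the black round button, 32 mm in diameter, 46 mm above the worktop, travel 6 mm straight down. It sits in a round collar (48 mm wide, 36 mm high) on a grey box 56 x 56 x 24 mm, fixed right of the dial unit.
- slot_0 (a point): Middle of the dial's finger slot 60 degrees counter-clockwise of the pointer (from above): 53 mm from the axis, at the height of the lobe tops (62 mm above the worktop). The slot is 44 mm wide with parallel upright flanks, runs outward from 39 mm from the axis through the rim (67 mm), is open above and outward; its grey floor is 35 mm above the worktop. Turns with the dial.
- slot_1 (a point): Middle of the dial's finger slot opposite the pointer (from above): 53 mm from the axis, at the height of the lobe tops (62 mm above the worktop). The slot is 44 mm wide with parallel upright flanks, runs outward from 39 mm from the axis through the rim (67 mm), is open above and outward; its grey floor is 35 mm above the worktop. Turns with the dial.
- slot_2 (a point): Middle of the dial's finger slot 60 degrees clockwise of the pointer (from above): 53 mm from the axis, at the height of the lobe tops (62 mm above the worktop). The slot is 44 mm wide with parallel upright flanks, runs outward from 39 mm from the axis through the rim (67 mm), is open above and outward; its grey floor is 35 mm above the worktop. Turns with the dial.
- coil_spring: Loose steel coil spring, 28 mm across, 55 mm high, standing on end; bystander, to be left where it is. Origin: centre of its underside.
- gold_ring_1: Loose flat gold-coloured spacer ring, 52 mm across, 7 mm high; bystander, to be left where it is. Origin: centre of its underside.
- brass_bush_1: Loose flanged brass bush, 38 mm across, 34 mm high, standing upright; bystander, to be left where it is. Origin: centre of its underside.
- steel_sleeve_1: Loose steel sleeve, 43 mm across, 42 mm high, standing upright; bystander, to be left where it is. Origin: centre of its underside.
- valve_block: Loose small cast valve block, 40 x 72 x 44 mm (long side along its y); bystander, to be left where it is. Origin: centre of its underside.
- screwdriver_2: Loose yellow-handled screwdriver, 159 mm long along its y, 22 mm high, lying behind the dial unit; bystander, to be left where it is. Origin: centre of its underside.

How it is judged (in metres and radians):
On the way, in this order (a step that is already met when the one before it is completed fails the run):
1. the dial's pointer is on the target line, the button still up (horizontal distance between pointer_tip and target_line below 0.004 m and value of joint confirm below 0.001 m and velocity of joint dial between -0.05 and 0.05 rad/s), for 0.3 s.
2. the button is pressed down with the dial on the line (horizontal distance between pointer_tip and target_line below 0.004 m and value of joint confirm above 0.0045 m), for 0.05 s.
At the end, for the whole second after the job is handed in: The pointer tip is within 4 mm of the target line's inner end (seen from above) and the dial is still, the button has been pressed after that and is back up, and no loose part has moved more than 15 mm (horizontal distance between pointer_tip and target_line below 0.004 m and value of joint confirm below 0.001 m and velocity of joint dial between -0.02 and 0.02 rad/s and distance of each of coil_spring, gold_ring_1, brass_bush_1, steel_sleeve_1, valve_block, screwdriver_2 from where it was at the start of the episode below 0.015 m); the robot touches nothing.
It fails at once if the button is pressed while the pointer is off the target line (value of joint confirm above 0.003 m and not (horizontal distance between pointer_tip and target_line below 0.005 m)).
It fails at once if a loose part is pushed, lifted or carried by more than 20 mm (distance of any of coil_spring, gold_ring_1, brass_bush_1, steel_sleeve_1, valve_block, screwdriver_2 from where it was at the start of the episode above 0.02 m).
It also fails if it takes over 45 s, if anything falls off the work surface, if the arm or the gripper's body presses on something with over 40 N, if the wrist force passes 120 N, or if a joint passes its speed limit or range.

## Working session

There is one attempt and no reset: what is moved stays moved. The work goes in short steps, each a Python script; the robot and the scene stay as the last script left them, time stands still between calls to the robot, and variables do not carry over. Pictures are saved under pics/ and viewed, and the job is handed in when it is done.

```bash
mkdir -p pics
python3 - <<'E'
from cell import arm
import cv2,numpy as np
for n in("top","scene"):
    im=arm.capture(n);cv2.imwrite(f"pics/{n}0.png",im[:,:,::-1])
    p=arm.camera_params(n);print(n,p["mtx"].tolist(),np.round(p["R"],4).tolist(),p["t"])
print(arm.current_time(),arm.current_orientation(),arm.current_opening())
E
```

```text
top [[395.5556604895585, 0.0, 322.4568357144112], [0.0, 395.5556604895585, 200.03885436186863], [0.0, 0.0, 1.0]] [[-0.1397, -0.9902, 0.0034], [-0.9675, 0.1358, -0.2131], [0.2106, -0.0331, -0.977]] [-274.2400434   564.2303571   840.26355838]
scene [[411.80649748925487, 0.0, 311.9408369707822], [0.0, 411.80649748925487, 196.09265495832838], [0.0, 0.0, 1.0]] [[-0.9117, -0.4103, 0.0207], [-0.2022, 0.4044, -0.892], [0.3576, -0.8174, -0.4516]] [323.08874184 292.23036406 425.84090335]
0.1 [ 9.82952544e-01  1.83857641e-01 -1.70579093e-04 -7.96955423e-04] 93.8131113044746
```

View pics/top0.png

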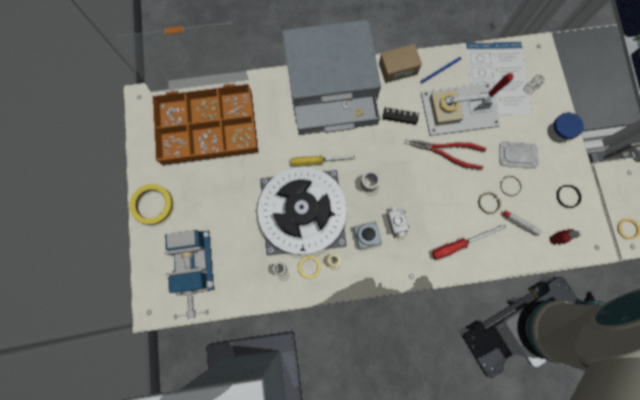

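View pics/scene0.png

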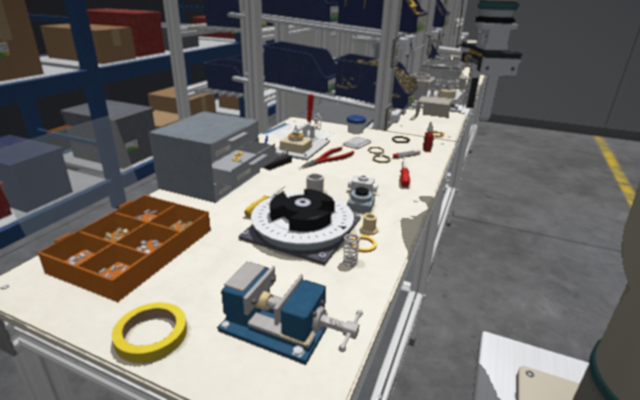

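The top view shows the dial unit at about (302,208), the button at (367,234), and the loose parts around them. I'll zoom in and rectify.

```bash
cat > h.py <<'E'
import cv2,numpy as np
from cell import arm
def proj(n,X):
    p=arm.camera_params(n);X=np.atleast_2d(X).astype(float)
    c=X@np.array(p["R"]).T+np.array(p["t"]);u=c@np.array(p["mtx"]).T
    return u[:,:2]/u[:,2:]
def unproj(n,uv,z):
    p=arm.camera_params(n);R=np.array(p["R"]);t=np.array(p["t"]);uv=np.atleast_2d(uv).astype(float)
    d=np.c_[uv,np.ones(len(uv))]@np.linalg.inv(p["mtx"]).T@R
    o=-R.T@t
    return o+d*((z-o[2])/d[:,2])[:,None]
def rect(im,n,cx,cy,z,half=130,s=2.2):
    # bird view: image up = +x world, left = +y
    N=int(2*half*s)
    a=np.array([[cx+half,cy+half,z],[cx+half,cy-half,z],[cx-half,cy-half,z],[cx-half,cy+half,z]])
    H=cv2.getPerspectiveTransform(proj(n,a).astype(np.float32),np.float32([[0,0],[N,0],[N,N],[0,N]]))
    return cv2.warpPerspective(im,H,(N,N),flags=cv2.INTER_CUBIC)
E
python3 - <<'E'
from h import *
im=cv2.imread("pics/top0.png")
c=im[140:290,230:430];cv2.imwrite("pics/top0z.png",cv2.resize(c,None,fx=4,fy=4,interpolation=cv2.INTER_CUBIC))
print(unproj("top",[[302,207]],63),unproj("top",[[302,210]],34),unproj("top",[[367,234]],46))
c=im=cv2.imread("pics/scene0.png")[160:280,230:390];cv2.imwrite("pics/scene0z.png",cv2.resize(c,None,fx=5,fy=5,interpolation=cv2.INTER_CUBIC))
E
```

```text
[[ 510.59998667 -301.97791032   63.        ]] [[ 509.44742348 -300.45099111   34.        ]] [[ 431.33598493 -440.09526202   46.        ]]
```

View pics/top0z.png

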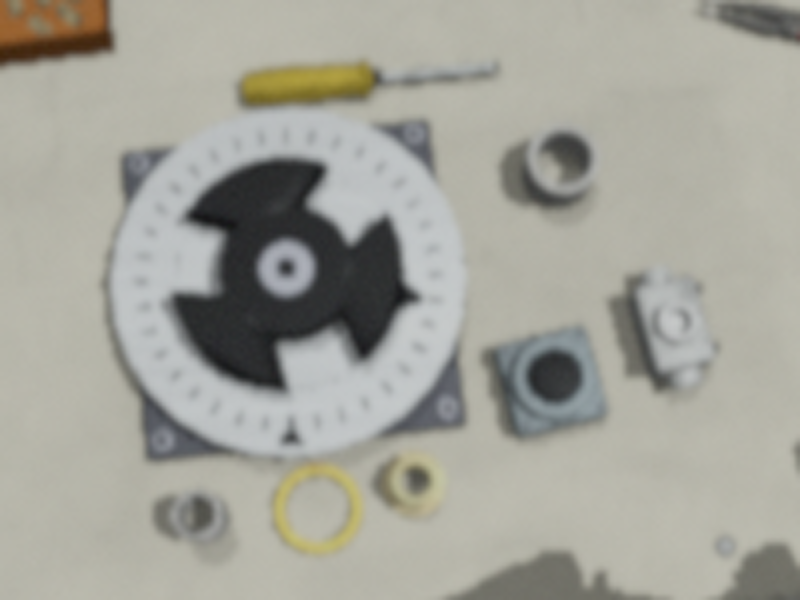

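View pics/scene0z.png

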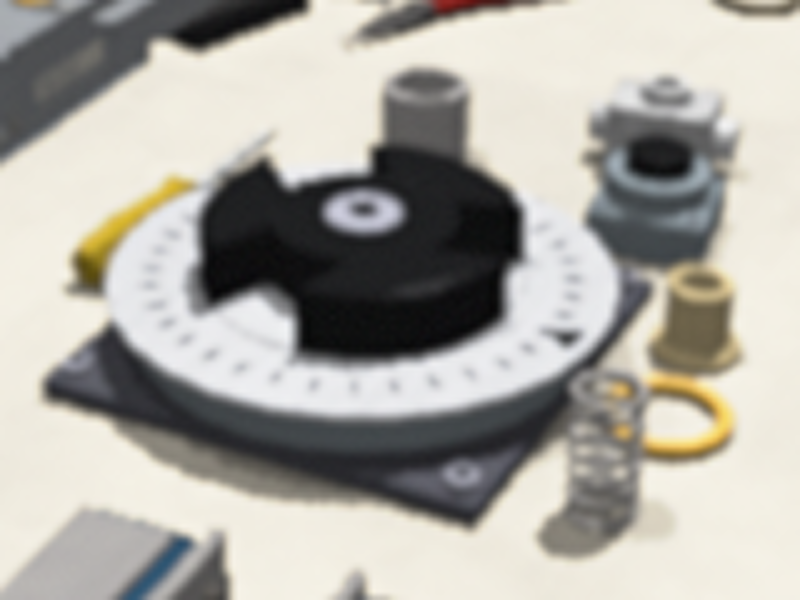

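```bash
cat >> h.py <<'E'
def ringfit(im,n="top",c0=(508,-301)):
    # radial edges of ring outer rim in rectified picture at z=34
    s=4;half=125
    r=rect(im,n,c0[0],c0[1],34,half,s)
    return r
def w2r(P,c0,half,s): return np.array([(half-(P[1]-c0[1]))*s,(half-(P[0]-c0[0]))*s])
def r2w(u,c0,half,s): return np.array([c0[0]+half-u[1]/s, c0[1]+half-u[0]/s])
E
python3 - <<'E'
from h import *
im=cv2.imread("pics/top0.png")
c0=(508,-301)
r=rect(im,"top",*c0,34,115,2.6)
o=r.copy();c=tuple(int(v) for v in w2r(c0,c0,115,2.6))
for R in(104,80): cv2.circle(o,c,int(R*2.6),(0,0,255),1)
cv2.imwrite("pics/r34.png",o)
r=rect(im,"top",*c0,62,115,2.6)
o=r.copy()
for R in(17,67): cv2.circle(o,c,int(R*2.6),(0,0,255),1)
cv2.imwrite("pics/r62.png",o)
E
```

```text
(no output)
```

View pics/r34.png

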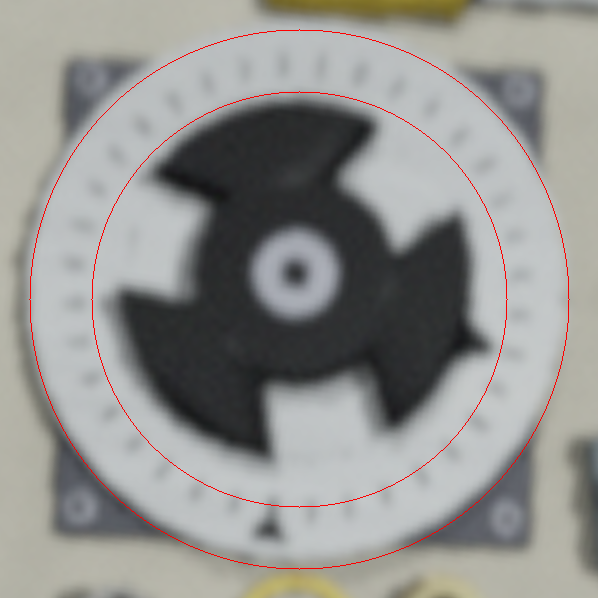

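View pics/r62.png

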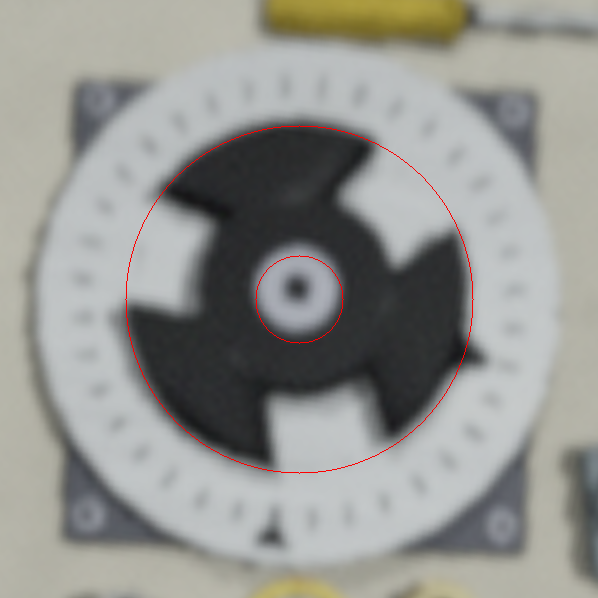

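```bash
cat >> h.py <<'E'
from scipy.optimize import least_squares
from scipy.ndimage import map_coordinates, gaussian_filter1d
def gray(im): return cv2.cvtColor(im,cv2.COLOR_BGR2GRAY).astype(float)
def samp(g,n,P): # sample image at world points
    uv=proj(n,P.reshape(-1,3));return map_coordinates(g,[uv[:,1],uv[:,0]],order=3,mode='nearest').reshape(P.shape[:-1])
def circ(c,z,R,th):
    R,th=np.broadcast_arrays(R,th)
    return np.stack([c[0]+R*np.cos(th),c[1]+R*np.sin(th),np.full(R.shape,float(z))],-1)
def circfit(g,n,c,z,R,sign,w=7,ths=None,it=4):
    """edge circle: sign=+1 brightness grows outward"""
    if ths is None: ths=np.arange(0,2*np.pi,np.pi/90)
    for _ in range(it):
        rr=np.arange(R-w,R+w+.1,.5)
        P=circ(c,z,rr[None,:],ths[:,None]);v=gaussian_filter1d(samp(g,n,P),1.5,axis=1)
        d=sign*np.gradient(v,axis=1);k=d.argmax(1);m=d.max(1)
        ok=(m>np.median(m)*.6)&(k>1)&(k<len(rr)-2)
        pts=P[np.arange(len(ths)),k][ok,:2]
        f=least_squares(lambda p:np.hypot(pts[:,0]-p[0],pts[:,1]-p[1])-p[2],[c[0],c[1],R],loss='soft_l1',f_scale=1.)
        c=f.x[:2]
    return f.x,ok.sum(),np.abs(f.fun).mean()
def ang_profile(g,n,c,z,R0,R1,ths):
    rr=np.arange(R0,R1,.5);return samp(g,n,circ(c,z,rr[None,:],ths[:,None])).mean(1)
E
python3 - <<'E'
from h import *
for n in("top",):
    g=gray(cv2.imread(f"pics/{n}0.png"))
    print("ring",circfit(g,n,(508,-301),34,104,-1,5))
    print("dial",circfit(g,n,(509,-301),62,67,1,5))
    print("cap",circfit(g,n,(510,-301),63.5,17,-1,5))
    c,_,_=circfit(g,n,(508,-301),34,104,-1,5)
    ths=np.radians(np.arange(-180,180,1.))
    p=ang_profile(g,n,c,34,82,96,ths)
    i=np.argsort(p)[:14];print([(int(np.degrees(ths[k]).round()),int(p[k])) for k in sorted(i)])
    p=ang_profile(g,n,c,37,74,80,ths)
    i=np.argsort(p)[:14];print([(int(np.degrees(ths[k]).round()),int(p[k])) for k in sorted(i)])
E
```

```text
ring (array([ 511.99039572, -300.59536498,  104.17304458]), np.int64(125), np.float64(0.6172124305028505))
dial (array([ 509.51688537, -299.68821324,   66.51892277]), np.int64(121), np.float64(0.5038644317641999))
cap (array([ 511.84082001, -300.21781519,   16.29284345]), np.int64(180), np.float64(0.24930522194184981))
[(-17, 177), (-16, 175), (-6, 177), (4, 176), (34, 177), (43, 176), (44, 175), (170, 171), (171, 153), (172, 133), (173, 120), (174, 126), (175, 145), (176, 167)]
[(-111, 170), (-110, 154), (-109, 138), (-108, 128), (-107, 130), (-106, 145), (-105, 162), (-6, 175), (-1, 175), (15, 175), (94, 171), (95, 169), (96, 170), (97, 173)]
```

```bash
cat >> h.py <<'E'
C=np.array([511.8,-300.4])
def quat(th): return [float(np.cos(th/2)),float(np.sin(th/2)),0.,0.]
def pose(psi,t,z,off,r=53.,flip=0):
    a=psi+off;e=np.array([np.cos(a),np.sin(a)]);n=np.array([-e[1],e[0]])
    p=C+r*e+t*n
    return [float(p[0]),float(p[1]),float(z)],quat(a+flip)
E
python3 - <<'E'
from h import *
for off in(60,180,-60):
  for flip in(0,np.pi):
    q=[]
    for d in(0,-20,-40,-60,-80,-90):
        a=np.radians(-107.6+d+off);a=(a+np.pi)%(2*np.pi)-np.pi
        p,o=pose(a,-9,44,0,flip=flip);j=arm.inverse_kinematics(p,o);p,_=pose(a,-9,150,0,flip=flip);j2=arm.inverse_kinematics(p,o)
        q.append((None if j is None else np.round(j,2).tolist(), j2 is not None))
    print(off,flip>0,*q,sep="\n  ")
E
```

```text
60
  False
  ([0.34, 0.84, 0.31, 1.67, -0.37, 0.69, -1.56], True)
  ([0.31, 0.84, 0.4, 1.7, -0.47, 0.69, -1.79], True)
  ([0.28, 0.84, 0.49, 1.75, -0.58, 0.69, -2.02], True)
  ([0.23, 0.85, 0.57, 1.8, -0.68, 0.7, -2.26], True)
  ([0.18, 0.85, 0.65, 1.86, -0.78, 0.7, -2.51], True)
  ([0.15, 0.86, 0.69, 1.88, -0.83, 0.71, -2.64], True)
60
  True
  ([0.75, 0.84, -0.38, 1.66, 0.43, 0.73, 0.9], True)
  ([0.71, 0.81, -0.26, 1.69, 0.31, 0.68, 0.67], True)
  ([0.68, 0.79, -0.19, 1.74, 0.23, 0.64, 0.4], True)
  ([0.65, 0.77, -0.13, 1.79, 0.16, 0.59, 0.12], True)
  ([0.61, 0.75, -0.06, 1.84, 0.08, 0.55, -0.16], True)
  ([0.58, 0.74, -0.03, 1.87, 0.04, 0.53, -0.3], True)
180
  False
  ([0.47, 0.76, -0.12, 1.81, 0.15, 0.58, -0.05], True)
  ([0.43, 0.78, -0.05, 1.76, 0.07, 0.61, -0.32], True)
  ([0.41, 0.8, 0.0, 1.71, -0.01, 0.64, -0.58], True)
  ([0.4, 0.81, 0.07, 1.68, -0.08, 0.66, -0.84], True)
  ([0.38, 0.82, 0.15, 1.66, -0.18, 0.68, -1.08], True)
  ([0.37, 0.83, 0.2, 1.65, -0.23, 0.68, -1.2], True)
180
  True
  ([0.05, 0.84, 0.58, 1.82, -0.69, 0.69, -2.42], True)
  ([0.01, 0.89, 0.68, 1.77, 
[... 210 characters left out ...]
1.64, 0.57, 0.79, 1.27], True)
-60
  False
  ([0.91, 0.79, -0.6, 1.92, 0.72, 0.65, 1.65], True)
  ([0.83, 0.76, -0.5, 1.94, 0.63, 0.6, 1.34], True)
  ([0.74, 0.75, -0.43, 1.95, 0.55, 0.57, 1.03], True)
  ([0.66, 0.74, -0.34, 1.93, 0.45, 0.54, 0.75], True)
  ([0.57, 0.74, -0.25, 1.9, 0.33, 0.54, 0.49], True)
  ([0.54, 0.74, -0.22, 1.88, 0.29, 0.55, 0.35], True)
-60
  True
  ([0.49, 0.72, 0.06, 1.93, -0.09, 0.49, -0.74], True)
  ([0.42, 0.72, 0.13, 1.96, -0.19, 0.48, -1.02], True)
  ([0.33, 0.72, 0.2, 1.96, -0.29, 0.49, -1.31], True)
  ([0.26, 0.74, 0.28, 1.95, -0.38, 0.51, -1.6], True)
  ([0.17, 0.76, 0.38, 1.91, -0.51, 0.56, -1.86], True)
  ([0.13, 0.78, 0.43, 1.89, -0.56, 0.59, -2.0], True)
```

Run:
```python
from h import *
off=np.pi;phi=np.radians(-107.6)
arm.clamp(20);print("open",arm.current_opening(),arm.current_time())
arm.goto(*pose(phi,0,130,off));print(arm.current_position(),arm.current_time())
im=arm.capture("scene");cv2.imwrite("pics/s1.png",cv2.cvtColor(im,cv2.COLOR_RGB2BGR)[100:300,180:440].repeat(3,0).repeat(3,1))
im=arm.capture("top");cv2.imwrite("pics/t1.png",cv2.cvtColor(im,cv2.COLOR_RGB2BGR)[140:290,230:430].repeat(4,0).repeat(4,1))
```

```text
open -0.0491224400654014 1.5167
[ 527.25389253 -251.86766051  130.15068734] 3.225
```

View pics/s1.png

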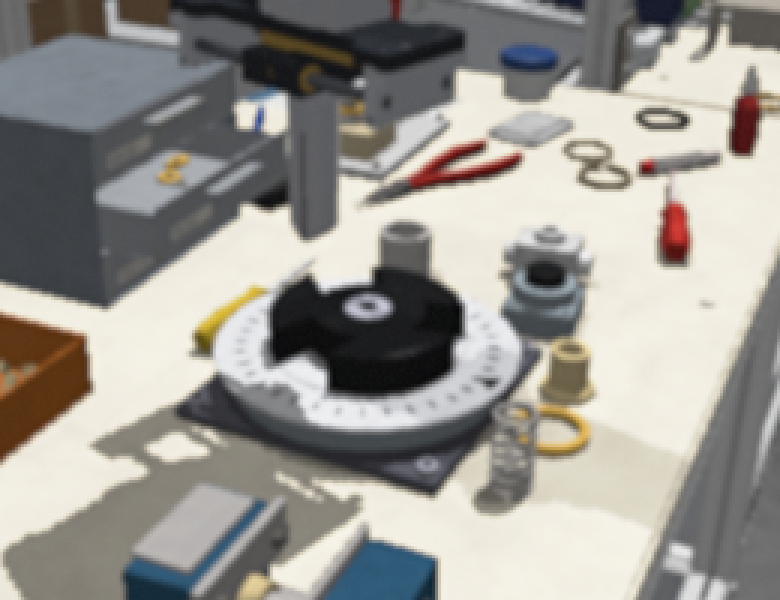

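View pics/t1.png

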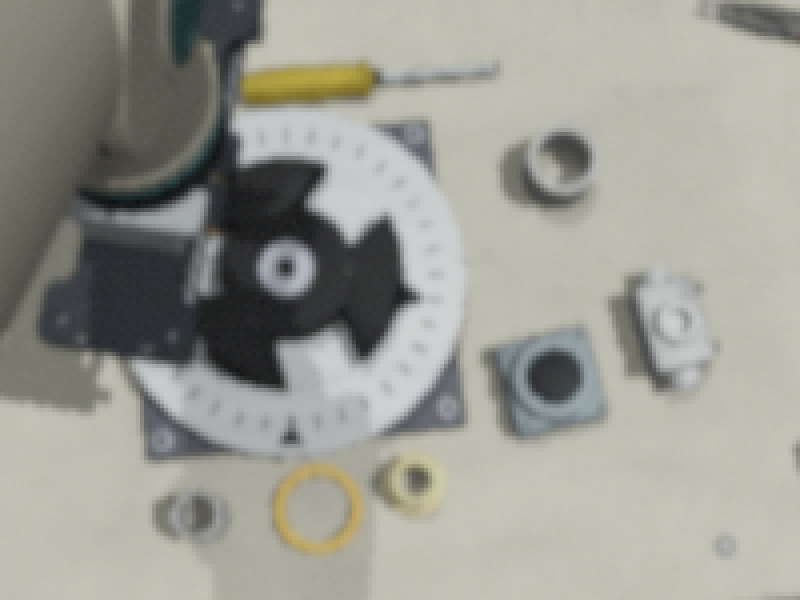

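The closed fingers are above slot_1, on the left of the dial in the top view. The pointer (413,296 in the zoom) and triangle (290,432 in the zoom) stay visible. Next I descend and push.

Run:
```python
from h import *
off=np.pi;phi=np.radians(-107.6)
def F(): return np.round(arm.current_contact_force(),1).tolist()
print(F())
arm.servo_line(pose(phi,0,75,off)[0],v=100);
arm.servo_line(pose(phi,0,45,off)[0],v=60);print("down",F(),arm.current_position())
arm.servo_line(pose(phi,-8,45,off)[0],v=40);print("shift",F())
for d in np.arange(7,64,7):
    p,o=pose(phi-np.radians(d),-9,45,off)
    arm.servo_line(p,o,v=45);print(d,F(),np.round(arm.current_position()-np.array(p),1),round(arm.current_time(),2))
im=arm.capture("top");im=cv2.cvtColor(im,cv2.COLOR_RGB2BGR);cv2.imwrite("pics/t2f.png",im);cv2.imwrite("pics/t2.png",im[140:290,230:430].repeat(4,0).repeat(4,1))
```

```text
[0.0, -0.3, -0.1]
down [-0.2, 1.2, -0.2] [ 527.84599792 -249.80940363   44.79666189]
shift [0.1, -0.3, -0.6]
7 [-2.9, -0.5, 1.2] [-0.8 -0.1 -0.1] 5.34
14 [-2.6, -1.1, -0.1] [-0.8 -0.1 -0.2] 5.64
21 [-2.8, -0.3, 0.4] [-0.6  0.1 -0.2] 5.94
28 [-2.9, 0.8, -1.4] [-0.3  0.2 -0.2] 6.24
35 [-2.3, 0.8, -0.7] [-0.   0.3 -0.1] 6.54
42 [-2.4, 0.8, 0.3] [ 0.2  0.2 -0.1] 6.84
49 [-1.8, 2.6, -0.2] [0.3 0.1 0. ] 7.14
56 [-1.8, 1.8, -0.5] [ 0.4 -0.   0.1] 7.44
63 [-1.3, 2.6, -0.8] [ 0.3 -0.   0.1] 7.74
```

View pics/t2.png

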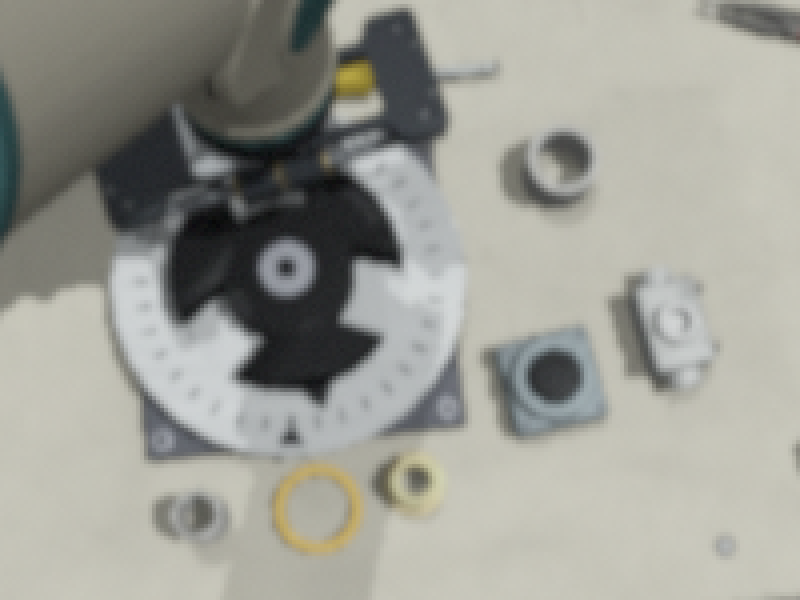

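```bash
cat >> h.py <<'E'
def meas(im,c=C,n="top",tgt0=173.3,ptr0=None):
    g=gray(im)
    def cent(z,R0,R1,a0,w,):
        ths=np.radians(np.arange(a0-w,a0+w+.01,.25));p=ang_profile(g,n,c,z,R0,R1,ths)
        bg=np.percentile(p,75);d=np.clip(bg-p-8,0,None)
        k=d.argmax();lo=max(0,k-28);hi=k+29
        return np.degrees((ths[lo:hi]*d[lo:hi]).sum()/d[lo:hi].sum()),d.max()
    t=[cent(34,a,b,tgt0,9) for a,b in((82,88),(84,97),(89,97))]
    p=[cent(37,a,b,ptr0,12) for a,b in((70,76),(73,79),(75,80))]
    return np.round(t,2).tolist(),np.round(p,2).tolist()
E
python3 - <<'E'
from h import *
print(*meas(cv2.imread("pics/top0.png"),ptr0=-107.6))
im=cv2.imread("pics/t2f.png")
g=gray(im);ths=np.radians(np.arange(165,215,1.))
print(np.c_[np.degrees(ths),ang_profile(g,"top",C,37,73,79,ths),ang_profile(g,"top",C,34,82,97,ths)].astype(int).tolist())
print(*meas(im,ptr0=187))
E
```

```text
[[173.41, 36.64], [173.22, 68.38], [173.17, 85.48]] [[-107.52, 113.59], [-107.51, 80.25], [-107.57, 55.67]]
[[165, 182, 173], [166, 182, 177], [167, 183, 178], [168, 183, 176], [169, 183, 169], [170, 182, 156], [171, 182, 140], [172, 181, 121], [173, 181, 109], [174, 181, 111], [175, 182, 128], [176, 183, 150], [177, 183, 166], [178, 182, 175], [179, 181, 179], [180, 177, 180], [181, 171, 179], [182, 160, 175], [183, 146, 171], [184, 130, 171], [185, 114, 175], [186, 100, 179], [187, 97, 181], [188, 109, 182], [189, 129, 182], [190, 149, 181], [191, 164, 178], [192, 172, 174], [193, 177, 172], [194, 180, 174], [195, 182, 178], [196, 183, 181], [197, 183, 183], [198, 183, 183], [199, 183, 183], [200, 183, 182], [201, 183, 179], [202, 182, 175], [203, 182, 172], [204, 182, 174], [205, 183, 178], [206, 183, 182], [207, 183, 184], [208, 183, 184], [209, 183, 184], [210, 183, 184], [211, 182, 181], [212, 182, 177], [213, 182, 172], [214, 182, 173]]
[[173.39, 35.78], [173.2, 66.56], [173.16, 83.44]] [[186.42, 111.25], [186.46, 78.33], [186.5, 55.47]]
```

Run:
```python
from h import *
off=np.pi;phi=np.radians(-107.6)
for d in (69,75):
    arm.servo_line(*pose(phi-np.radians(d),-9,45,off),v=30)
arm.pause(.2)
im=cv2.cvtColor(arm.capture("top"),cv2.COLOR_RGB2BGR);t,p=meas(im,ptr0=175);print(t,p)
g=np.mean([a[0] for a in p])-np.mean([a[0] for a in t]);print(g)
if 0.3<g<4:
    arm.servo_line(*pose(phi-np.radians(75+g),-9,45,off),v=15);arm.pause(.2)
    im=cv2.cvtColor(arm.capture("top"),cv2.COLOR_RGB2BGR);print(meas(im,ptr0=173.5))
cv2.imwrite("pics/t3f.png",im);cv2.imwrite("pics/t3.png",cv2.resize(im[190:270,250:360],None,fx=7,fy=7,interpolation=cv2.INTER_CUBIC))
print(arm.current_time(),arm.current_contact_force())
```

```text
[[173.46, 38.29], [173.22, 66.52], [173.17, 82.42]] [[174.32, 119.08], [174.26, 97.01], [174.22, 79.6]]
0.9833333333333201
([[173.46, 38.69], [173.22, 66.88], [173.17, 83.68]], [[173.75, 119.0], [173.82, 95.38], [173.9, 77.98]])
9.225 [-0.36182528  2.44502988  0.60508153]
```

View pics/t3.png

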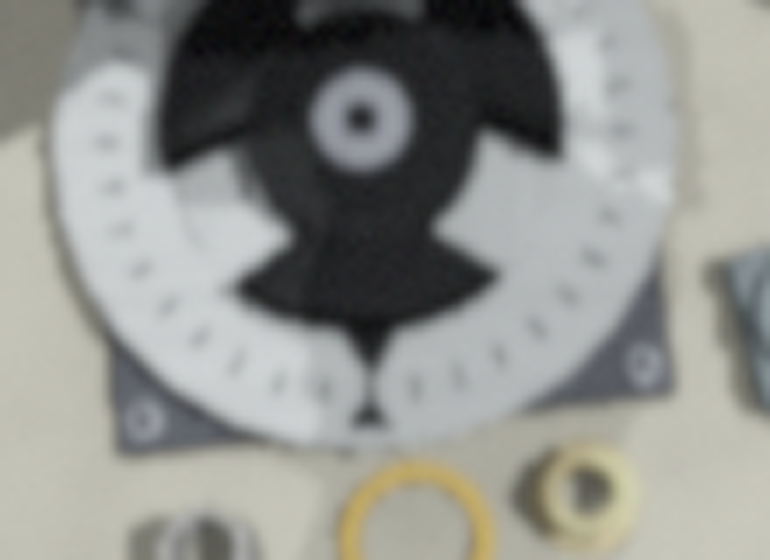

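The pointer now points at the line (both near (370,370) in the zoom), within about 0.5° (~0.7 mm). Next I back off, re-measure and locate the button.

Run:
```python
from h import *
off=np.pi;phi=np.radians(-107.6-76)
arm.servo_line(pose(phi,-1,45,off)[0],v=40)
arm.servo_line(pose(phi,-1,120,off)[0],v=120)
for n in("top","scene"):
    im=cv2.cvtColor(arm.capture(n),cv2.COLOR_RGB2BGR);cv2.imwrite(f"pics/{n}4.png",im)
    if n=="top": print(meas(im,ptr0=173.5))
g=gray(cv2.imread("pics/top0.png"))
b,k,e=circfit(g,"top",(431.3,-440.1),46,16,1,5);print(b,k,e)
g2=gray(cv2.imread("pics/top4.png"));print(circfit(g2,"top",(431.3,-440.1),46,16,1,5), circfit(g,"top",(431.3,-440.1),36,24,-1,4))
gs=gray(cv2.imread("pics/scene0.png"));print(proj("scene",[[431.3,-440.1,46]]),circfit(gs,"scene",(431.3,-440.1),46,16,1,5))
for n in("scene",):
    im=cv2.imread("pics/scene4.png");uv=proj(n,circ(C,34,80.,np.radians([173.3])))
    x,y=uv[0].astype(int);cv2.imwrite("pics/s4.png",cv2.resize(im[y-60:y+40,x-90:x+60],None,fx=5,fy=5,interpolation=cv2.INTER_CUBIC))
print(arm.current_time(),arm.current_position())
q=quat(np.radians(0))
print([arm.inverse_kinematics([b[0],b[1],z],quat(a)) is not None for z in(120,38) for a in(0,.3,-.3)])
```

```text
([[173.42, 38.56], [173.22, 66.15], [173.18, 81.9]], [[173.74, 119.98], [173.71, 100.93], [173.67, 84.82]])
[ 431.82111084 -443.07236859   15.24282572] 180 0.3353901979177052
(array([ 431.78851633, -442.94405735,   15.25223421]), np.int64(180), np.float64(0.3300883210709096)) (array([ 432.36670481, -443.73012499,   22.44504709]), np.int64(98), np.float64(0.32353828003613033))
[[361.84350381 189.8340133 ]] (array([ 429.48347904, -431.23979581,   16.36022169]), np.int64(141), np.float64(1.2333881802998896))
10.45 [ 563.94493279 -304.29414099  118.92780209]
[True, True, True, True, True, True]
```

View pics/s4.png

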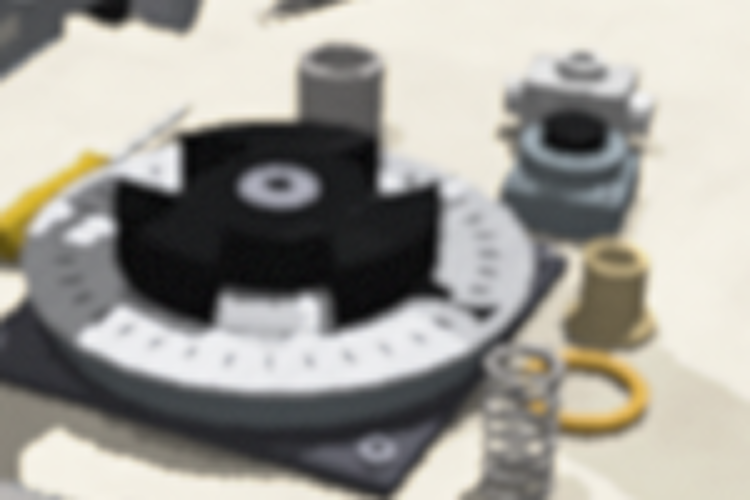

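Run:
```python
from h import *
B=[431.9,-443.0]
p=arm.current_position();arm.servo_line([float(p[0]),float(p[1]),150.],v=150)
arm.goto([*B,130.],quat(0.));F=lambda:np.round(arm.current_contact_force(),1).tolist()
im=cv2.cvtColor(arm.capture("top"),cv2.COLOR_RGB2BGR);print(meas(im,ptr0=173.5))
arm.servo_line([*B,52.],v=100);arm.pause(.1);print("at52",F(),arm.current_position())
im=cv2.cvtColor(arm.capture("scene"),cv2.COLOR_RGB2BGR);cv2.imwrite("pics/s5.png",cv2.resize(im[130:250,290:440],None,fx=5,fy=5,interpolation=cv2.INTER_CUBIC))
print(arm.current_time())
```

```text
([[178.36, 32.14], [179.67, 41.96], [180.46, 42.32]], [[164.65, 2.5], [nan, 0.0], [nan, 0.0]])
at52 [-0.3, -0.1, 0.4] [ 432.34547965 -443.51685933   52.83167771]
12.725h.py:59: RuntimeWarning: invalid value encountered in scalar divide
  return np.degrees((ths[lo:hi]*d[lo:hi]).sum()/d[lo:hi].sum()),d.max()
```

View pics/s5.png

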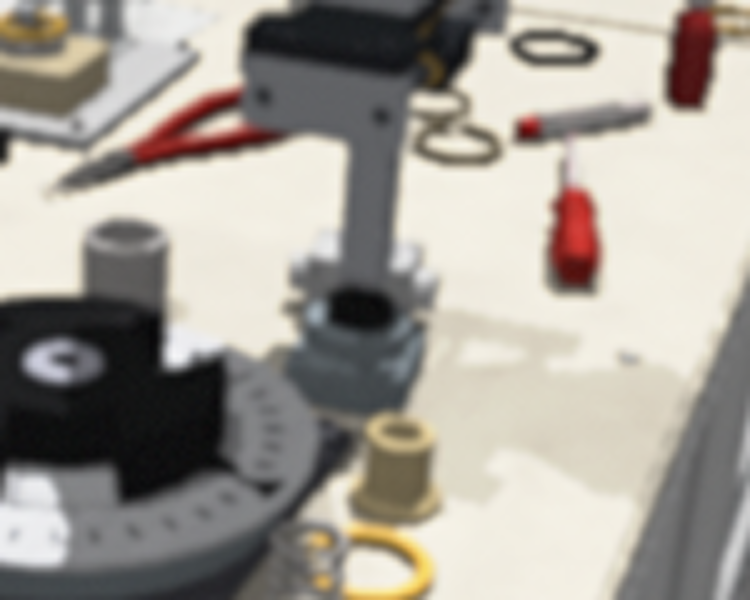

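The fingertips are centred over the button at about (360,300) in the zoom. The arm hid the pointer from the top camera, so that measurement is void. In this view the pointer is still on the triangle. Pressing now.

Run:
```python
from h import *
B=[431.9,-443.0];F=lambda:np.round(arm.current_contact_force(),1).tolist()
for z in np.arange(44,36.9,-1.):
    arm.servo_line([*B,float(z)],v=25);arm.pause(.15);f=F();print(z,arm.current_position()[2].round(2),f)
    if abs(f[2])>12: break
arm.pause(.2)
arm.servo_line([*B,60.],v=60);arm.servo_line([*B,140.],v=150)
arm.goto([300.,-520.,200.],quat(.3));arm.pause(.2)
for n in("top","scene"):
    im=cv2.cvtColor(arm.capture(n),cv2.COLOR_RGB2BGR);cv2.imwrite(f"pics/{n}6.png",im)
    if n=="top":print(meas(im,ptr0=173.5));cv2.imwrite("pics/t6z.png",im[140:290,230:430].repeat(4,0).repeat(4,1))
print(F(),arm.current_time())
```

```text
44.0 44.31 [0.9, -0.2, 2.6]
43.0 43.2 [1.1, -0.8, 2.3]
42.0 42.17 [0.9, -1.7, 4.3]
41.0 41.19 [2.2, -3.0, 3.9]
40.0 40.31 [2.2, -2.6, 5.8]
39.0 40.19 [2.2, -0.4, 12.2]
([[173.43, 41.16], [173.22, 70.51], [173.18, 88.01]], [[173.85, 120.61], [173.81, 107.26], [173.75, 92.89]])
[-0.7, 0.3, 0.2] 17.725
```

View pics/t6z.png

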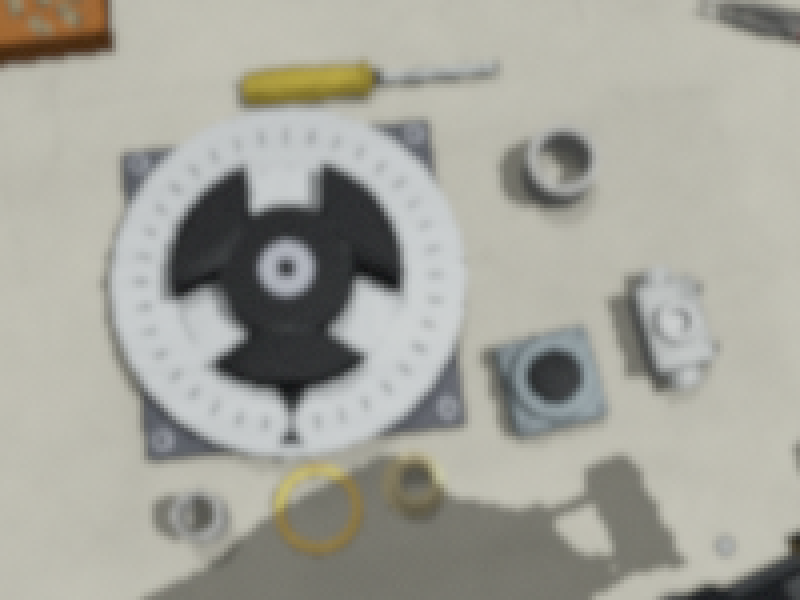

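View pics/scene6.png

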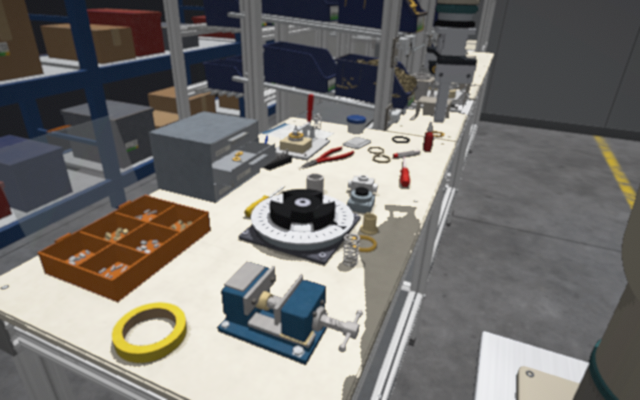

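The pointer is on the line (both at (290,400) in the zoom, 0.5° or about 0.7 mm off). The button is back up, and the loose parts are at their original pixel positions. Handing in.

```bash
python3 -c "
from cell import arm
arm.hand_in()"
```

```text
the job is handed in; nothing more can be done
```

I set the dial on the target line, pressed the button right down and let it up, and handed the job in at about 17.7 s. The hand-in reports no verdict, so what follows rests on my own checks.

- **Dial:** I pushed it about 79° clockwise with the closed fingertips in slot_1. After I backed off and pressed the button, the top camera put the pointer about 0.5° from the line, roughly 0.7 mm against the 4 mm limit.
- **Button:** The fingertips stopped at 40.2 mm with the force rising to 12 N, so the button reached its stop after nearly 6 mm of travel. In the last pictures it looks back up.
- **Loose parts:** All six show at the same picture positions as at the start, judged by eye. The arm ended clear of everything.

**Checks that failed or disagreed:**
- One top-camera check just before the press was useless because the arm hid the pointer. I relied on the scene picture instead.
- A fit of the button position in the scene picture was about 12 mm off the top-camera one. I put this down to the button's dark side being included and used the top-camera value, and the picture before the press showed the fingers centred.

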